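# Full-blast blow-off of a clamped trumpet valve casing

### The job

Blow the lapping grit out of the brass valve casing clamped in the aluminium fixture: squeeze the yellow trigger of the two-speed air gun aimed at it, through the gentle first stage and past its pressure point fully into the second stage, and hold that full blast for about two seconds. Then let go so that the trigger springs all the way back out, and leave the similar oil gun with the blue trigger unpressed.

Things in the scene. Friction and masses are not known exactly. Their poses are not given: they have to be found in the camera images.
- air_gun (a point): Squeeze point: on the axis of the fixed, level air gun's black barrel (24 mm across), 85 mm above the bench. x: to the nozzle and the 118 mm tall casing 182 mm ahead; y: level, to the side where the yellow trigger stands off; z: up. Barrel and trigger together span 49 mm here at rest, 34 mm fully squeezed (middle 5 mm to +y). 18 mm wide posts under the barrel 58 mm behind, 62 mm ahead.
- air_trigger (a joint): Yellow trigger, first stage: rad, 0 at rest, 0.10 at the pressure point, then stays there. A bar 105 long, 20 high, 8 thick (mm), level with the barrel, on an upright hinge 75 mm ahead (+x) of the squeeze point. Its outer face beside that point is 37 mm from the barrel axis at rest (42 mm at the free end), 29 mm at the pressure point. Takes 2 N to start, 4 N at the end of the stage.
- air_full (a joint): Yellow trigger, second stage: further angle, rad, 0 until the pressure point is passed, 0.10 fully squeezed (outer face then 22 mm from the barrel axis, parallel to it). At the squeeze point the trigger stands still from 4 N up to 9 N, then gives way, 14 N fully in; a firm 20 to 25 N squeeze between two fingers does it. It springs back out when let go.
- oil_trigger (a joint): Blue trigger of the oil gun: rad, 0 at rest, 0.20 fully pressed; leave it unpressed. That gun and its stand look the same as the air gun but for the blue trigger and the silver valve piston on a dark block it points at. The two guns may swap places: one left and one right of the bench's middle, both pointing roughly away from the robot (within 20 degrees).

How it is judged:
By the outcome, as a careful person would: the job done as asked, in the order asked, and still so for the second after the job is handed in, with the robot touching nothing.
It also fails if it takes over 32 s, if anything falls off the work surface, if the arm or the gripper's body presses on something with over 40 N, if the wrist force passes 120 N, or if a joint passes its speed limit or range.

### The arm

A 6-joint arm with a two-finger parallel gripper is mounted at the origin on the work surface. World frame = base frame: x ahead of the robot, y to its left, z up, the work surface at z = 0. Lengths are in m, angles in rad, forces in N, time in s.
With the tool pointing down it reaches from about 0.375 to 0.9 m from the base axis. Payload 3.1 kg.
Tool frame: the origin (TCP) lies at the very end of the fingers, on their centre line; the grasp point (between the pads) lies 19 mm behind it; z points along the fingers, y is the direction in which the jaws open and shut (so a half turn about z gives the same grasp; the last joint's range is limited). The gripper opens to 87 mm and grips with 3 to 60 N. Pads are 19 mm wide; open, the fingers measure 117 mm over their backs; the gripper's body (75 mm by 190 mm) begins 51 mm behind the grasp point.
Start: joints at [-1.464, 0.527, 1.433, -0, 1.181, -0.178], TCP at [0.176, -0.6, 0.223] pointing down, gripper open.
Joint ranges: [-3.08, 3.08], [-0.75, 2.2], [0.22, 2.44], [-1.43, 4.57], [0, 2.65], [-2.85, 2.85]. Speed limits (rad/s): [2.79, 2.79, 3.14, 3.14, 3.14, 3.14].

### API

Orientations are given as a unit quaternion [x, y, z, w].
In Python, from rig import robot, optics gives the robot as it stands.
- The arm moves only by the shell command python3 -m inch 'ROWS' [FORCE]. ROWS is JSON, a list of rows, each an object of numbers: "ax", "ay", "az": the turn, a rotation vector about the tool's x, y, z in rad; "dx", "dy", "dz": the shift along the tool's x, y, z in mm; "gripper": the opening in per cent of the stroke, from 0 (shut) to 100 (fully open). In form: [{"ax": .., "ay": .., "az": .., "dx": .., "dy": .., "dz": .., "gripper": ..}, ...]. A call has 1 to 8 rows; each row shifts and turns the commanded pose from where the row before left it, along the tool's axes as they then stand; what a row does not reach is not made up. A row lasts 1/10 s, in which the tool goes at most 50 mm and 8.59 degrees, less where a joint would pass 70% of its speed; a pose out of reach is approached as far as the arm can. A call with a gripper value outside its range is refused whole. The fingers move at their own pace and stop on an object; FORCE is the grip in N (left out, the last holds). Time passes only in rows, so rows that do not move let the fingers close. It gives the time, the measured TCP pose, the force and the opening at its end, in the units of the state.
- robot.get_obs(): the state, without advancing time (a new reading comes with each control period).
- optics.camera(name): name is "scene" or "top" or "wrist"; returns a dict with "img" (420x560x3 uint8, red, green, blue), "depth" (420x560 float32, m along the optical axis (not along the pixel's ray), 0 where there is no reading), "camera_matrix" (3x3 intrinsics, pixels), "k1" (the pictures are not rectified: a ray, as slopes to the right and down, at radius r is drawn at 1 + k1 r^2 times it, then the intrinsics apply), "position" and "attitude" of the camera in the world. Camera axes: x right, y up, looking along -z (the intrinsics and any distortion apply to the point x, -y, -z); pixel columns grow to the right and rows downward; lengths in m; the calibration is good to about 2 mm. A picture is of the moment at which its call begins.
- robot.hand_in(): hands the job in, once; it reports no verdict.
The state is a dict: "time": time; "q": joint angles; "joint_velocities": joint speeds; "joint_torque": joint torques, N m; "position": TCP position; "tool_rot": TCP orientation; "ft_force": force on the tool from outside, world axes, zero at the start; "moment": the same for the moment, N m; "grip_width": finger opening in m.
Only numpy, scipy, OpenCV 4.12 (cv2) and the standard library are available. Lean on these libraries where they do the work, as an engineer would, in place of code of your own. Each camera call takes 0.05 s, during which the arm holds its last target.

## Working session

There is one attempt and no reset: what is moved stays moved. The work goes in short steps, Python scripts to look and compute and a shell command to move; the robot and the scene stay as the last step left them, time stands still between calls to the robot, and variables do not carry over. Pictures are saved under pics/ and viewed, and the job is handed in when it is done.

```bash
ls; mkdir -p pics; python3 - <<'E'
from rig import robot, optics
import cv2,numpy as np
o=robot.get_obs();print(o)
for n in ["scene","top"]:
    c=optics.camera(n)
    cv2.imwrite(f"pics/{n}0.png",cv2.cvtColor(c["img"],cv2.COLOR_RGB2BGR))
    np.savez(f"{n}0.npz",**c)
    print(n,c["camera_matrix"],c["k1"],c["position"],c["attitude"])
E
```

```text
pics
{'time': 0.0, 'q': array([-1.46451245e+00,  5.28442973e-01,  1.43392491e+00, -3.54446265e-06,
        1.18135566e+00, -1.78483589e-01]), 'joint_velocities': array([-0.00058285, -0.00119311, -0.00166414, -0.00036733,  0.00115493,
       -0.00054694]), 'joint_torque': array([-1.31337394e-03, -4.40044248e+01, -1.76594388e+01,  6.30971580e-02,
        5.84039243e-02, -1.62242432e-04]), 'position': array([ 0.17554205, -0.59907782,  0.22157868]), 'tool_rot': array([ 9.89879892e-01,  1.41903711e-01,  3.68163102e-05, -1.06480981e-03]), 'ft_force': array([-1.48835753,  0.13686523, -0.14127113]), 'moment': array([-0.05592391, -0.02499015,  0.03227739]), 'grip_width': 0.08686694617932735}
scene [[397.15475536   0.         280.01604384]
 [  0.         397.15475536 207.69117936]
 [  0.           0.           1.        ]] -0.08861126845099729 [1.12274565 0.14068015 0.5933509 ] [0.26516512 0.33301578 0.71048884 0.56035128]
top [[418.3234958    0.         276.5412372 ]
 [  0.         418.3234958  211.23182475]
 [  0.           0.           1.        ]] 0.004489820555317317 [0.41619717 0.01378679 0.8431225 ] [ 0.06688937 -0.05967107 -0.69693051  0.71151461]
```

View pics/scene0.png

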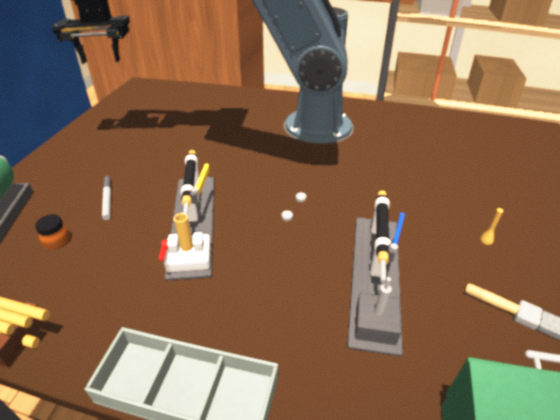

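View pics/top0.png

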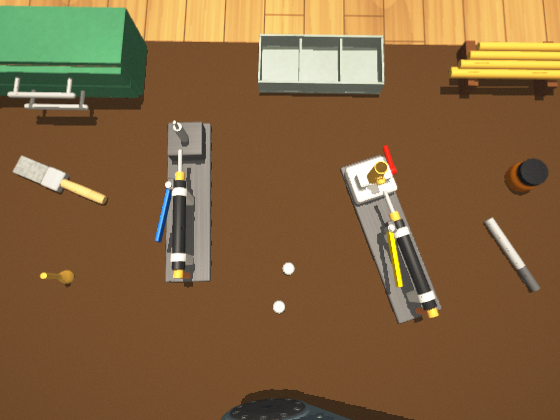

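The air gun is on the right (robot's -y side): barrel from about (431,310) to (395,215) in the top view, yellow trigger on its left with free end near (398,285). The oil gun is at left, near (180,225).

```bash
cat > h.py <<'E'
import numpy as np,cv2
from scipy.spatial.transform import Rotation as R
def rays(c,uv):
    K=c["camera_matrix"];k1=float(c["k1"])
    uv=np.asarray(uv,float).reshape(-1,1,2)
    p=cv2.undistortPoints(uv,K,np.array([k1,0,0,0]),).reshape(-1,2)
    d=np.c_[p[:,0],-p[:,1],-np.ones(len(p))]
    return R.from_quat(c["attitude"]).apply(d)
def plane(c,uv,z):
    d=rays(c,uv);P=c["position"];return P+d*((z-P[2])/d[:,2])[:,None]
def bydepth(c,uv):
    uv=np.asarray(uv).reshape(-1,2);dz=c["depth"][uv[:,1].astype(int),uv[:,0].astype(int)]
    return c["position"]+rays(c,uv)*dz[:,None]
E
python3 - <<'E'
from h import *
c=dict(np.load("top0.npz"));im=c["img"]
vv,uu=np.mgrid[0:420,0:560];uv=np.c_[uu.ravel(),vv.ravel()]
P=bydepth(c,uv).reshape(420,560,3)
print("table z",np.median(P[200:300,220:260,2]))
hsv=cv2.cvtColor(im,cv2.COLOR_RGB2HSV)
roi=np.zeros((420,560),bool);roi[205:325,370:445]=1
ye=roi&(hsv[...,0]>25)&(hsv[...,0]<35)&(hsv[...,1]>150)&(hsv[...,2]>120)
ys=np.argwhere(ye);print(len(ys),ys.min(0),ys.max(0)); print(np.percentile(P[ye][:,2],[5,25,50,75,95]))
Q=P[ye];Q=Q[abs(Q[:,2]-.095)<.012]
def line(Q):
    vx,vy,x0,y0=cv2.fitLine(Q[:,:2].astype(np.float32),cv2.DIST_HUBER,0,.01,.01).ravel()
    s=np.sign(vx);return np.array([vx,vy])*s,np.array([x0,y0])
d,m=line(Q);t=(Q[:,:2]-m)@d
print("trig",m,np.degrees(np.arctan2(d[1],d[0])),m+d*t.min(),m+d*t.max())
b=roi&(P[...,2]>.078)&(P[...,2]<.11)&~ye
# black/white barrel
n,l,s,ce=cv2.connectedComponentsWithStats(b.astype(np.uint8))
for i in range(1,n):
    if s[i,4]>60:
        Q=P[l==i];d,m=line(Q);t=(Q[:,:2]-m)@d
        w=(Q[:,:2]-m)@np.array([-d[1],d[0]])
        print("barrel",s[i],m,np.degrees(np.arctan2(d[1],d[0])),m+d*t.min(),m+d*t.max(),np.percentile(w,[2,98]),np.percentile(Q[:,2],[5,50,98]))
crop=cv2.resize(im[120:330,330:460],None,fx=2.8,fy=2.8,interpolation=cv2.INTER_CUBIC)
cv2.imwrite("pics/crop0.png",cv2.cvtColor(crop,cv2.COLOR_RGB2BGR))
ov=im.copy();ov[b]=[255,0,255];ov[ye]=[0,255,0]
cv2.imwrite("pics/ov0.png",cv2.cvtColor(cv2.resize(ov[120:330,330:460],None,fx=2.8,fy=2.8),cv2.COLOR_RGB2BGR))
E
```

```text
table z -0.00035900971536328985
272 [212 389] [316 436]
[0.09217268 0.09347514 0.09454928 0.09560384 0.09708779]
trig [ 0.48046374 -0.18862581] 8.403248 [ 0.36557248 -0.20559813] [ 0.55273809 -0.17794908]
barrel [ 385  205   52  113 1679] [ 0.45279875 -0.22076234] 20.33918 [ 0.37097346 -0.25109406] [ 0.56750276 -0.17824285] [-0.01571176  0.0317839 ] [0.08479768 0.0945777  0.10049571]
```

View pics/ov0.png

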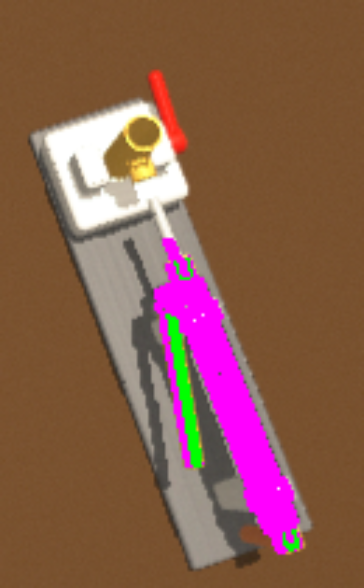

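View pics/crop0.png

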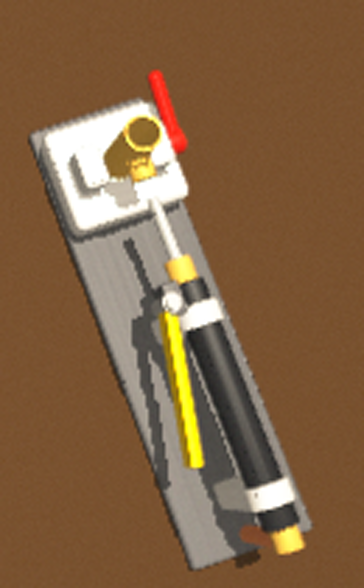

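```bash
python3 - <<'E'
from h import *
c=dict(np.load("top0.npz"));im=c["img"]
px=lambda a:[330+a[0]/2.8,120+a[1]/2.8]
F,B=plane(c,[px((180,268)),px((288,540))],.088)[:,:2]
d=(F-B)/np.linalg.norm(F-B);n=np.array([-d[1],d[0]])
print("tips",F,B,np.degrees(np.arctan2(d[1],d[0])),np.linalg.norm(F-B))
vv,uu=np.mgrid[0:420,0:560];uv=np.c_[uu.ravel(),vv.ravel()]
P=bydepth(c,uv).reshape(420,560,3)
# silhouette pixels cast to axis height
S=plane(c,uv,.085)[:,:2].reshape(420,560,2)
hi=(P[...,2]>.075)&(P[...,2]<.105)
t=(S-B)@d;w=(S-B)@n
L=[]
for a in np.arange(.025,.135,.004):
    m=hi&(abs(t-a)<.002)&(abs(w)<.019)
    L.append((a,w[m].min(),w[m].max(),m.sum()))
L=np.array(L);print(L.round(4)[::3])
cen=(L[:,1]+L[:,2])/2
pf=np.polyfit(L[:,0],cen,1,w=1.0*((L[:,2]-L[:,1])<.032));print(pf)
d2=d+pf[0]*n;d2/=np.linalg.norm(d2);B2=B+n*pf[1];n2=np.array([-d2[1],d2[0]])
print("axis",B2,d2,np.degrees(np.arctan2(d2[1],d2[0])))
H=plane(c,[px((172,300))],.097)[:,:2]
def loc(q):return (q-B2)@np.c_[d2,n2]
hs=cv2.cvtColor(im,cv2.COLOR_RGB2HSV)
print("hinge",loc(H),"fronttip",loc(F))
ye=(hs[...,0]>25)&(hs[...,0]<35)&(hs[...,1]>150)&(hs[...,2]>120);ye[:230]=0;ye[292:]=0;ye[:,:380]=0;ye[:,410:]=0
q=loc(plane(c,uv,.095)[:,:2].reshape(420,560,2)[ye]);print("trig",q.min(0),q.max(0),np.polyfit(q[:,0],q[:,1],1))
# casing: brass top
print("casing top",loc(plane(c,[px((142,133))],.118)[:,:2]))
ar=loc(H)[0,0]-.075; 
for a in (ar,loc(plane(c,[px((142,133))],.118)[:,:2])[0,0]-.182):
    s=B2+d2*a;print("squeeze",a,s,"mid +5",s+.005*n2, np.hypot(*s))
E
```

```text
tips [ 0.54889017 -0.19214544] [ 0.37763125 -0.25444752] 19.990821697469535 0.18223931397468093
[[ 2.50e-02 -1.40e-02  1.50e-02  3.90e+01]
 [ 3.70e-02 -1.30e-02  1.54e-02  3.80e+01]
 [ 4.90e-02 -1.10e-02  1.24e-02  3.30e+01]
 [ 6.10e-02 -1.17e-02  1.18e-02  3.20e+01]
 [ 7.30e-02 -1.14e-02  1.22e-02  3.20e+01]
 [ 8.50e-02 -1.20e-02  1.16e-02  3.10e+01]
 [ 9.70e-02 -1.20e-02  1.20e-02  3.00e+01]
 [ 1.09e-01 -1.17e-02  1.21e-02  3.10e+01]
 [ 1.21e-01 -1.14e-02  1.18e-02  2.90e+01]
 [ 1.33e-01 -1.20e-02  1.87e-02  3.20e+01]]
[ 6.45131745e-03 -4.67627624e-05]
axis [ 0.37764723 -0.25449147] [0.93752238 0.34792498] 20.360449831841066
hinge [[0.16396825 0.01435915]] fronttip [ 0.18223582 -0.0011289 ]
trig [0.06172079 0.01574936] [0.15731097 0.04126002] [-0.2137738   0.05173086]
casing top [[ 0.26944091 -0.0015794 ]]
squeeze 0.08896825417397437 [ 0.46105696 -0.22353719] mid +5 [ 0.45931734 -0.21884958] 0.512388911851331
squeeze 0.08744090650069097 [ 0.45962504 -0.22406859] mid +5 [ 0.45788541 -0.21938098] 0.5113334630073358
```

```bash
python3 -m inch '[{"az":-0.065,"gripper":100},{"dx":26,"dy":-17},{"dx":26,"dy":-17},{"dx":26,"dy":-17},{"dx":26,"dy":-17},{"dx":26,"dy":-17},{"dx":26,"dy":-17},{"dx":26,"dy":-17}]' 22 && python3 -m inch '[{"dx":26,"dy":-17},{"dx":26,"dy":-17},{"dx":26,"dy":-17},{"dx":26,"dy":-17},{"dx":26,"dy":-17},{"dx":26,"dy":-17},{"dz":20},{"dz":20}]'
cat > g.py <<'E'
from h import *
from rig import robot
o=robot.get_obs();M=R.from_quat(o["tool_rot"]).as_matrix()
print(o["time"],o["position"],"xyaw",np.degrees(np.arctan2(M[1,0],M[0,0])),"z",M[:,2],o["ft_force"],o["grip_width"])
T=np.array([.4585,-.2190,.066]);print("tool delta mm",(M.T@(T-o["position"])*1000).round(1))
E
python3 g.py
```

```text
0.1 [ 0.17556668 -0.5991366   0.22165755] xyaw 16.316591461532262 z [-2.05980600e-04  1.97538814e-03 -9.99998028e-01] [-0.11416584 -0.22528517 -0.05147958] 0.08713271343679858
tool delta mm [ 378.3 -285.   156.3]invalid input
```

```bash
python3 -m inch '[{"ax":0,"ay":0,"az":-0.065,"dx":0,"dy":0,"dz":0,"gripper":100}]' 22; echo rc $?; python3 g.py
```

```text
time: 0.2
position: [0.1756, -0.5993, 0.2218]
tool_rot: [0.985, 0.175, 0.0, -0.001]
ft_force: [0.5, -0.3, 0.1]
grip_width: 0.087
rc 0
0.2 [ 0.17557494 -0.59930723  0.22183356] xyaw 20.131412115977437 z [-1.27915339e-04  1.51347101e-03 -9.99998847e-01] [ 0.50421697 -0.31328248  0.14417114] 0.08701943665072939
tool delta mm [ 396.5 -259.5  156.4]
```

All keys are required in each row.

```bash
python3 -m inch '[{"ax":0,"ay":0,"az":0,"dx":26,"dy":-17,"dz":0,"gripper":100},{"ax":0,"ay":0,"az":0,"dx":26,"dy":-17,"dz":0,"gripper":100},{"ax":0,"ay":0,"az":0,"dx":26,"dy":-17,"dz":0,"gripper":100},{"ax":0,"ay":0,"az":0,"dx":26,"dy":-17,"dz":0,"gripper":100},{"ax":0,"ay":0,"az":0,"dx":26,"dy":-17,"dz":0,"gripper":100},{"ax":0,"ay":0,"az":0,"dx":26,"dy":-17,"dz":0,"gripper":100},{"ax":0,"ay":0,"az":0,"dx":26,"dy":-17,"dz":0,"gripper":100},{"ax":0,"ay":0,"az":0,"dx":26,"dy":-17,"dz":0,"gripper":100}]' 22 && python3 -m inch '[{"ax":0,"ay":0,"az":0,"dx":26,"dy":-17,"dz":0,"gripper":100},{"ax":0,"ay":0,"az":0,"dx":26,"dy":-17,"dz":0,"gripper":100},{"ax":0,"ay":0,"az":0,"dx":26,"dy":-17,"dz":0,"gripper":100},{"ax":0,"ay":0,"az":0,"dx":26,"dy":-17,"dz":0,"gripper":100},{"ax":0,"ay":0,"az":0,"dx":26,"dy":-17,"dz":0,"gripper":100},{"ax":0,"ay":0,"az":0,"dx":26,"dy":-17,"dz":0,"gripper":100},{"ax":0,"ay":0,"az":0,"dx":0,"dy":0,"dz":0,"gripper":100},{"ax":0,"ay":0,"az":0,"dx":0,"dy":0,"dz":0,"gripper":100}]' 22; python3 g.py; python3 - <<'E'
from rig import optics
import cv2,numpy as np
c=optics.camera("wrist");np.savez("w1.npz",**c)
cv2.imwrite("pics/w1.png",cv2.cvtColor(c["img"],cv2.COLOR_RGB2BGR))
E
```

```text
time: 1.0
position: [0.3249, -0.3994, 0.2222]
tool_rot: [0.985, 0.174, -0.0, -0.0]
ft_force: [-0.4, -0.6, 0.1]
grip_width: 0.0868
time: 1.8
position: [0.436, -0.2509, 0.2223]
tool_rot: [0.985, 0.175, -0.0, -0.0]
ft_force: [0.6, -0.7, -0.6]
grip_width: 0.0872
1.8 [ 0.43603444 -0.25093251  0.22229455] xyaw 20.15854092088198 z [-7.77559197e-04  8.08748975e-06 -9.99999698e-01] [ 0.57527415 -0.67386748 -0.60740852] 0.08723313644620109
tool delta mm [ 32.2 -22.2 156.3]
```

View pics/w1.png

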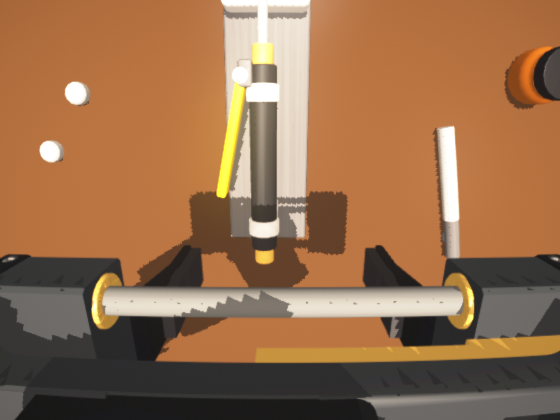

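Wrist view: barrel from (262,47) to (264,258), hinge pin at (241,75), trigger free end at (222,195), so the jaws are well aligned with it. I'll cross-check the position from this view.

```bash
python3 - <<'E'
from h import *
c=dict(np.load("w1.npz"))
hs=cv2.cvtColor(c["img"],cv2.COLOR_RGB2HSV)
F,B=plane(c,[(262.5,54),(264.5,255)],.088)[:,:2]
# black barrel centre by row edges (dark pixels)
pts=[]
for r in range(110,185,5):
    x=np.where(hs[r,245:290,2]<75)[0]+245; pts.append([(x.min()+x.max())/2,r])
    if r%20==10: print(r,x.min(),x.max())
A=plane(c,pts,.085)[:,:2]
vx,vy,x0,y0=cv2.fitLine(A.astype(np.float32),cv2.DIST_HUBER,0,.01,.01).ravel()
d=np.array([vx,vy])*np.sign(vx);n=np.array([-d[1],d[0]]);m=np.array([x0,y0])
print("yaw",np.degrees(np.arctan2(d[1],d[0])),"tips yaw",np.degrees(np.arctan2(*(F-B)[::-1])),np.linalg.norm(F-B))
H,E=plane(c,[(241,75),(221.5,193)],.097)[:,:2]
s=m+d*((H-m)@d-.075)
print("hinge loc",(H-m)@n,"end",(E-H)@d,(E-m)@n,"squeeze",s,"mid",s+.005*n)
print("tips wrt axis",(F-m)@n,(B-m)@n)
E
```

```text
Traceback (most recent call last):
ValueError: zero-size array to reduction operation minimum which has no identity
```

```bash
python3 - <<'E'
from h import *
c=dict(np.load("w1.npz"))
hs=cv2.cvtColor(c["img"],cv2.COLOR_RGB2HSV)
F,B=plane(c,[(262.5,54),(264.5,255)],.088)[:,:2]
print(hs[150,244:290:3].tolist())
pts=[]
for r in range(110,185,5):
    x=np.where((c["depth"][r,245:290]>0)&(bydepth(c,[(u,r) for u in range(245,290)])[:,2]>.06))[0]+245
    pts.append([(x.min()+x.max())/2,r])
    if r%20==10: print(r,x.min(),x.max())
A=plane(c,pts,.085)[:,:2]
vx,vy,x0,y0=cv2.fitLine(A.astype(np.float32),cv2.DIST_HUBER,0,.01,.01).ravel()
d=np.array([vx,vy])*np.sign(vx);n=np.array([-d[1],d[0]]);m=np.array([x0,y0])
print("yaw",np.degrees(np.arctan2(d[1],d[0])),"tips yaw",np.degrees(np.arctan2(*(F-B)[::-1])),np.linalg.norm(F-B))
H,E=plane(c,[(241,75),(221.5,193)],.097)[:,:2]
s=m+d*((H-m)@d-.075)
print("hinge loc",(H-m)@n,"end",(E-H)@d,(E-m)@n,"squeeze",s,"mid",s+.005*n)
print("tips wrt axis",(F-m)@n,(B-m)@n)
E
```

```text
[[17, 40, 232], [17, 37, 235], [17, 66, 151], [19, 79, 106], [19, 66, 119], [17, 55, 152], [16, 54, 160], [17, 56, 133], [17, 63, 114], [17, 60, 106], [18, 65, 94], [14, 41, 223], [15, 37, 226], [14, 37, 228], [18, 33, 232], [15, 35, 229]]
110 249 276
130 249 276
150 250 276
170 250 276
yaw 19.917255 tips yaw 19.814744659969215 0.18063189132410096
hinge loc 0.01650539788797018 end -0.09914777961748651 0.03676398970513109 squeeze [ 0.46068749 -0.22309113] mid [ 0.45898418 -0.2183902 ]
tips wrt axis -0.0007061627637288852 -0.00038297821454976973
```

Both views agree within 1 mm. Now align and descend.

```bash
python3 -m inch '[{"ax":0,"ay":0,"az":0,"dx":16,"dy":-11,"dz":0,"gripper":100},{"ax":0,"ay":0,"az":0,"dx":16.5,"dy":-11.5,"dz":0,"gripper":100},{"ax":0,"ay":0,"az":0,"dx":0,"dy":0,"dz":20,"gripper":100},{"ax":0,"ay":0,"az":0,"dx":0,"dy":0,"dz":25,"gripper":100},{"ax":0,"ay":0,"az":0,"dx":0,"dy":0,"dz":25,"gripper":100},{"ax":0,"ay":0,"az":0,"dx":0,"dy":0,"dz":20,"gripper":100},{"ax":0,"ay":0,"az":0,"dx":0,"dy":0,"dz":0,"gripper":100},{"ax":0,"ay":0,"az":0,"dx":0,"dy":0,"dz":0,"gripper":100}]' 22; python3 g.py;  python3 - <<'E'
from rig import optics
import cv2,numpy as np
c=optics.camera("wrist")
cv2.imwrite("pics/w2.png",cv2.cvtColor(c["img"],cv2.COLOR_RGB2BGR))
E
```

```text
time: 2.65
position: [0.4585, -0.2201, 0.1326]
tool_rot: [0.985, 0.173, -0.0, -0.0]
ft_force: [-0.2, -0.6, 0.4]
grip_width: 0.0869
2.65 [ 0.45848099 -0.22012958  0.1325548 ] xyaw 19.95430647244654 z [-5.14870420e-04  2.47048805e-04 -9.99999837e-01] [-0.24521179 -0.5996206   0.39361845] 0.08688505192741267
tool delta mm [ 0.4 -1.  66.6]
```

View pics/w2.png

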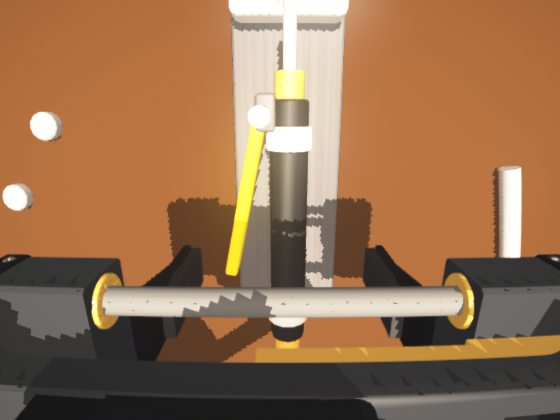

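The barrel (col 289) and trigger (col 232-262) sit between the fingers (cols ~200 and ~368). Next I descend the remaining 66 mm.

```bash
python3 -m inch '[{"ax":0,"ay":0,"az":0,"dx":0.5,"dy":-1.2,"dz":16,"gripper":100},{"ax":0,"ay":0,"az":0,"dx":0,"dy":0,"dz":18,"gripper":100},{"ax":0,"ay":0,"az":0,"dx":0,"dy":0,"dz":18,"gripper":100},{"ax":0,"ay":0,"az":0,"dx":0,"dy":0,"dz":14,"gripper":100},{"ax":0,"ay":0,"az":0,"dx":0,"dy":0,"dz":0,"gripper":100},{"ax":0,"ay":0,"az":0,"dx":0,"dy":0,"dz":0,"gripper":100}]' 22; python3 g.py
```

```text
time: 3.3
position: [0.4596, -0.2186, 0.0675]
tool_rot: [0.985, 0.174, 0.001, 0.001]
ft_force: [-0.5, 0.6, -0.3]
grip_width: 0.0873
3.3 [ 0.45955422 -0.21861212  0.06754748] xyaw 20.0261601298565 z [ 0.00149825 -0.0011836  -0.99999818] [-0.50623425  0.64095919 -0.2965248 ] 0.08731073822873883
tool delta mm [-1.1  0.   1.5]
```

```bash
python3 -m inch '[{"ax":0,"ay":0,"az":0,"dx":0,"dy":0,"dz":0,"gripper":0},{"ax":0,"ay":0,"az":0,"dx":0,"dy":0,"dz":0,"gripper":0},{"ax":0,"ay":0,"az":0,"dx":0,"dy":0,"dz":0,"gripper":0},{"ax":0,"ay":0,"az":0,"dx":0,"dy":0,"dz":0,"gripper":0}]' 23; python3 -m inch '[{"ax":0,"ay":0,"az":0,"dx":0,"dy":0,"dz":0,"gripper":0},{"ax":0,"ay":0,"az":0,"dx":0,"dy":0,"dz":0,"gripper":0}]'; python3 g.py
```

```text
time: 3.7
position: [0.4586, -0.2175, 0.0669]
tool_rot: [0.985, 0.174, -0.0, -0.0]
ft_force: [-0.9, 2.1, 0.4]
grip_width: 0.0627
time: 3.9
position: [0.4572, -0.2164, 0.0663]
tool_rot: [0.985, 0.174, -0.002, -0.002]
ft_force: [-3.0, 2.6, 0.5]
grip_width: 0.0468
3.9 [ 0.45721446 -0.21640263  0.06627872] xyaw 20.056338151912666 z [-0.00359298  0.00284656 -0.99998949] [-3.02369092  2.63576546  0.46562738] 0.046848715812113396
tool delta mm [0.3 2.9 0.3]
```

```bash
python3 -m inch '[{"ax":0,"ay":0,"az":0,"dx":0,"dy":0,"dz":0,"gripper":0}]'; python3 -m inch '[{"ax":0,"ay":0,"az":0,"dx":0,"dy":0,"dz":0,"gripper":0}]';python3 -m inch '[{"ax":0,"ay":0,"az":0,"dx":0,"dy":0,"dz":0,"gripper":0}]'; python3 g.py
```

```text
time: 4.0
position: [0.4569, -0.2162, 0.0661]
tool_rot: [0.985, 0.174, -0.002, -0.002]
ft_force: [-5.4, -6.2, -2.7]
grip_width: 0.039
time: 4.1
position: [0.458, -0.2196, 0.066]
tool_rot: [0.984, 0.176, -0.001, 0.001]
ft_force: [-6.5, -3.3, -3.1]
grip_width: 0.032
time: 4.2
position: [0.458, -0.2195, 0.066]
tool_rot: [0.985, 0.175, -0.001, 0.001]
ft_force: [-5.2, -4.1, -2.7]
grip_width: 0.0323
4.2 [ 0.45798473 -0.21946382  0.065993  ] xyaw 20.19839901798949 z [-0.00204361 -0.00224795 -0.99999539] [-5.15681558 -4.14373608 -2.72689465] 0.03227216671484757
tool delta mm [ 0.6 -0.3 -0. ]
```

Opening is 32 mm (about the 34 mm expected, with pad compression), so it appears fully in since t≈4.1. I check it visually while holding.

```bash
python3 - <<'E'
from rig import optics
import cv2,numpy as np
a=optics.camera("top")["img"][120:330,330:460]; b=optics.camera("wrist")["img"]
a=cv2.resize(a,(260,420),interpolation=cv2.INTER_CUBIC)
cv2.imwrite("pics/sq.png",cv2.cvtColor(np.hstack([a,b[:,:520]]),cv2.COLOR_RGB2BGR))
E
```

```text
(no output)
```

View pics/sq.png

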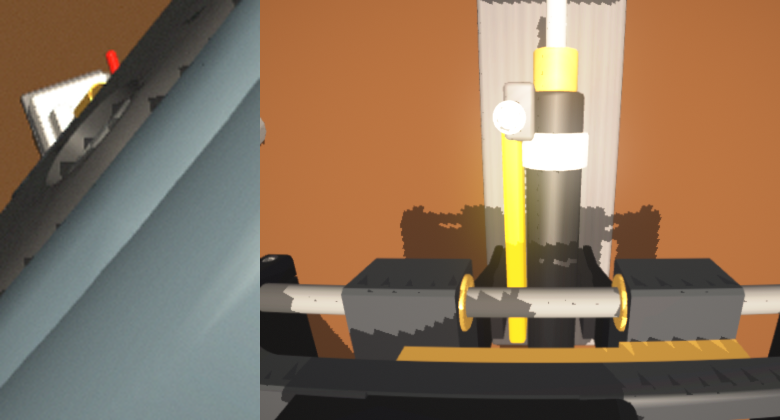

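Wrist view: the trigger (512→517 col) lies parallel against the barrel, so it is fully squeezed. I hold to a total of about 2 s, then release.

```bash
python3 -m inch '[{"ax":0,"ay":0,"az":0,"dx":0,"dy":0,"dz":0,"gripper":0},{"ax":0,"ay":0,"az":0,"dx":0,"dy":0,"dz":0,"gripper":0},{"ax":0,"ay":0,"az":0,"dx":0,"dy":0,"dz":0,"gripper":0},{"ax":0,"ay":0,"az":0,"dx":0,"dy":0,"dz":0,"gripper":0},{"ax":0,"ay":0,"az":0,"dx":0,"dy":0,"dz":0,"gripper":0},{"ax":0,"ay":0,"az":0,"dx":0,"dy":0,"dz":0,"gripper":0},{"ax":0,"ay":0,"az":0,"dx":0,"dy":0,"dz":0,"gripper":0},{"ax":0,"ay":0,"az":0,"dx":0,"dy":0,"dz":0,"gripper":0}]'
python3 -m inch '[{"ax":0,"ay":0,"az":0,"dx":0,"dy":0,"dz":0,"gripper":0},{"ax":0,"ay":0,"az":0,"dx":0,"dy":0,"dz":0,"gripper":0},{"ax":0,"ay":0,"az":0,"dx":0,"dy":0,"dz":0,"gripper":0},{"ax":0,"ay":0,"az":0,"dx":0,"dy":0,"dz":0,"gripper":0},{"ax":0,"ay":0,"az":0,"dx":0,"dy":0,"dz":0,"gripper":0},{"ax":0,"ay":0,"az":0,"dx":0,"dy":0,"dz":0,"gripper":0},{"ax":0,"ay":0,"az":0,"dx":0,"dy":0,"dz":0,"gripper":0},{"ax":0,"ay":0,"az":0,"dx":0,"dy":0,"dz":0,"gripper":0}]'
python3 -m inch '[{"ax":0,"ay":0,"az":0,"dx":0,"dy":0,"dz":0,"gripper":0},{"ax":0,"ay":0,"az":0,"dx":0,"dy":0,"dz":0,"gripper":0}]'
python3 -m inch '[{"ax":0,"ay":0,"az":0,"dx":0,"dy":0,"dz":0,"gripper":100},{"ax":0,"ay":0,"az":0,"dx":0,"dy":0,"dz":0,"gripper":100},{"ax":0,"ay":0,"az":0,"dx":0,"dy":0,"dz":0,"gripper":100},{"ax":0,"ay":0,"az":0,"dx":0,"dy":0,"dz":0,"gripper":100},{"ax":0,"ay":0,"az":0,"dx":0,"dy":0,"dz":0,"gripper":100},{"ax":0,"ay":0,"az":0,"dx":0,"dy":0,"dz":0,"gripper":100},{"ax":0,"ay":0,"az":0,"dx":0,"dy":0,"dz":0,"gripper":100},{"ax":0,"ay":0,"az":0,"dx":0,"dy":0,"dz":0,"gripper":100}]'; python3 g.py
```

```text
time: 5.1
position: [0.458, -0.2195, 0.066]
tool_rot: [0.985, 0.175, -0.001, 0.001]
ft_force: [-5.9, -5.1, -3.3]
grip_width: 0.0319
time: 5.9
position: [0.458, -0.2195, 0.066]
tool_rot: [0.985, 0.175, -0.001, 0.001]
ft_force: [-4.9, -4.7, -4.2]
grip_width: 0.0317
time: 6.1
position: [0.458, -0.2195, 0.066]
tool_rot: [0.985, 0.175, -0.001, 0.001]
ft_force: [-5.0, -5.2, -3.7]
grip_width: 0.0319
time: 6.9
position: [0.4598, -0.2189, 0.0668]
tool_rot: [0.985, 0.174, 0.001, 0.001]
ft_force: [-0.2, -0.5, 0.7]
grip_width: 0.0842
6.9 [ 0.459838  -0.2188555  0.0667892] xyaw 20.04098145351043 z [ 0.00189636 -0.00171218 -0.99999674] [-0.17365769 -0.51353378  0.73635429] 0.0841549107021008
tool delta mm [-1.3 -0.3  0.8]
```

Now straight up, then back off to the side to clear the view.

```bash
python3 -m inch '[{"ax":0,"ay":0,"az":0,"dx":0,"dy":0,"dz":-10,"gripper":100},{"ax":0,"ay":0,"az":0,"dx":0,"dy":0,"dz":-20,"gripper":100},{"ax":0,"ay":0,"az":0,"dx":0,"dy":0,"dz":-25,"gripper":100},{"ax":0,"ay":0,"az":0,"dx":0,"dy":0,"dz":-25,"gripper":100},{"ax":0,"ay":0,"az":0,"dx":0,"dy":0,"dz":-25,"gripper":100},{"ax":0,"ay":0,"az":0,"dx":0,"dy":0,"dz":-25,"gripper":100},{"ax":0,"ay":0,"az":0,"dx":0,"dy":0,"dz":-25,"gripper":100},{"ax":0,"ay":0,"az":0,"dx":0,"dy":0,"dz":0,"gripper":100}]'
python3 -m inch '[{"ax":0,"ay":0,"az":0,"dx":-26,"dy":17,"dz":0,"gripper":100},{"ax":0,"ay":0,"az":0,"dx":-26,"dy":17,"dz":0,"gripper":100},{"ax":0,"ay":0,"az":0,"dx":-26,"dy":17,"dz":0,"gripper":100},{"ax":0,"ay":0,"az":0,"dx":-26,"dy":17,"dz":0,"gripper":100},{"ax":0,"ay":0,"az":0,"dx":-26,"dy":17,"dz":0,"gripper":100},{"ax":0,"ay":0,"az":0,"dx":-26,"dy":17,"dz":0,"gripper":100},{"ax":0,"ay":0,"az":0,"dx":-26,"dy":17,"dz":0,"gripper":100},{"ax":0,"ay":0,"az":0,"dx":-26,"dy":17,"dz":0,"gripper":100}]'
python3 -m inch '[{"ax":0,"ay":0,"az":0,"dx":-26,"dy":17,"dz":0,"gripper":100},{"ax":0,"ay":0,"az":0,"dx":-26,"dy":17,"dz":0,"gripper":100},{"ax":0,"ay":0,"az":0,"dx":0,"dy":0,"dz":0,"gripper":100},{"ax":0,"ay":0,"az":0,"dx":0,"dy":0,"dz":0,"gripper":100}]'
python3 - <<'E'
from rig import optics
from h import *
c=optics.camera("top");c0=np.load("top0.npz")["img"]
cv2.imwrite("pics/end.png",cv2.cvtColor(c["img"],cv2.COLOR_RGB2BGR))
for nm,lo,hi,r in (("yellow",25,35,(230,292,380,410)),("blue",100,120,(180,245,150,172))):
    for im in (c0,c["img"]):
        h=cv2.cvtColor(im,cv2.COLOR_RGB2HSV);m=(h[...,0]>lo)&(h[...,0]<hi)&(h[...,1]>130)&(h[...,2]>80)
        v,u=np.nonzero(m[r[0]:r[1],r[2]:r[3]]);print(nm,len(u),np.polyfit(v,u,1),u.mean()+r[2],v.mean()+r[0])
E
```

```text
time: 7.7
position: [0.461, -0.2195, 0.2256]
tool_rot: [0.985, 0.174, 0.003, 0.003]
ft_force: [-0.1, -0.4, -0.7]
grip_width: 0.0867
time: 8.5
position: [0.3089, -0.4175, 0.221]
tool_rot: [0.985, 0.174, -0.0, -0.001]
ft_force: [0.7, -0.1, -0.5]
grip_width: 0.0873
time: 8.9
position: [0.2723, -0.4663, 0.2208]
tool_rot: [0.985, 0.173, 0.0, -0.001]
ft_force: [-0.6, -0.2, -0.1]
grip_width: 0.0869
yellow 226 [ 0.17238402 10.39604256] 395.39823008849555 259.01769911504425
yellow 226 [ 0.17238402 10.39604256] 395.39823008849555 259.01769911504425
blue 338 [-0.21625697 20.64762279] 162.9378698224852 215.6508875739645
blue 337 [-0.21714485 20.67166073] 162.946587537092 215.57566765578633
```

View pics/end.png

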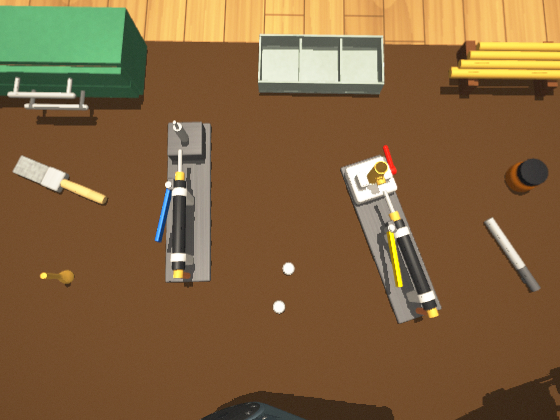

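The yellow trigger (around 395,259) is back exactly at its rest line, the blue trigger (around 163,216) is unchanged, and nothing else has moved.

```bash
python3 -c "
from rig import robot
print(robot.hand_in())"
```

```text
the job is handed in; nothing more can be done
None
```

I blew out the casing with the air gun on the right and handed the job in at about 9 s. I squeezed the yellow trigger at about 23 N, through the first stage and fully into the second. I held it there from about 4.1 s to 6.1 s, then opened the gripper and backed the arm clear.

**During the hold:** the wrist view showed the trigger lying parallel to the barrel, which is the fully squeezed position. The opening read 32 mm, against the 34 mm expected. I put the difference down to soft pads or sensor error, and I had no direct reading of the trigger angle. The forces I read at the wrist stayed below 10 N.

**After release:** the top view matches the starting picture. The yellow trigger is back on its rest line, the blue trigger has not moved, nothing else has shifted, and the robot touches nothing.

My first move command was refused because each row needs every key. The arm did not move, and no other check failed.

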